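# Lock the water filter cartridge and tug-test it

## Task

On the bench water filter, push the half-drawn cartridge in its sloping front fully home, then lock it: draw the knob on top well out, turn it clockwise as far as it goes so that its bar points towards the cartridge, and press it fully back in. Then prove that the lock holds: pull the cartridge's sprung handle out along its stem with about 12 newtons, hold that pull steady for about a second (never let it pass 18 newtons), ease off until the handle is back in, and let go. Leave the jug, salt shaker, egg cup and garlic where they stand.

Things in the scene. Friction and masses are not known exactly. Their poses are not given: they have to be found in the camera images.
- station: White bench water filter, fixed, 184 deep x 124 wide x 110 mm high; its sloping front faces the robot's right. Origin on the worktop under the ridge where slope and flat top meet; x to its back, y to its left, z up. The front slopes at 40 deg: outward normal [-0.643, 0, 0.766]. Cartridge hole in mid-slope, centre [-42, 0, 75] mm; the knob's upright axis stands on the flat top at x = 42, y = 0 mm.
- handle_grip (a point): Centre of the steel grip bar of the cartridge's handle: 46 mm long (x, up the slope), 14 thick (y, pinch so), 18 high (z, outward along the stem, square to the sloping front: the way cartridge and handle slide). Along -z the bar ends at 9 mm, the 21 mm wide spring cap begins at 24 mm, the 74 mm wide flange at 35 mm. Home and at rest it is at [-72, 0, 111] mm in the station's frame.
- knob_grip (a point): Point to grip on the black lock knob's bar: 46 mm long (x), 14 thick (y, pinch so); z up the knob's axis. The bar's top is 11 mm above, the 52 mm wide skirt's top 21.5 mm below it. With the knob in it is at [42, 0, 142] mm in the station's frame. Unlocked, the bar lies across the station (1.3 rad counter-clockwise from above); locked, along the station's x (fore and aft).
- cartridge (a joint): How far the cartridge stands out along the handle's z, m: 0 fully home, starts 0.018 to 0.030, stop 0.034. About 3.5 N friction; stays where it is left. Push it in by its handle, which does not give when pushed. Unlocked it comes out under 5 to 6 N; locked it has up to about 4 mm of play.
- gauge (a joint): Stretch of the sprung handle out of its spring cap, m: 0 at rest, grows as the handle is pulled along its z away from the cartridge; 1 N per mm, so 0.012 is 12 N. At 12 N the middle of a 4 mm dark band on the stem is level with the cap's rim. Springs back when let go. Stop 0.022.
- knob_pull (a joint): How far the lock knob is drawn up along its axis, m: 0 fully in, stop at 0.014. About 2.5 N friction, no spring: it stays where it is left and must be pressed back in.
- knob_turn (a joint): Turn of the knob, clockwise from above, rad: 0 to 0.04 at the start (unlocked), stop 1.3 (locked). A ridge under the skirt blocks turning unless it is drawn out over 8 mm, and lets it back in only near either stop (within about 0.15 rad). The cam under it turns only if the cartridge is home within 2 mm. Friction 0.03 N m; stays where left.
- jug: Small pink-white ceramic jug with one handle, 88 x 115 x 72 mm, behind the station's back. Origin at its underside. Leave it.
- shaker: Glass salt shaker, 44 mm wide, 90 mm high, beside the station, on the side away from the robot. Origin at its underside. Leave it.
- egg_cup: Small footed egg cup, 49 mm wide, 62 mm high, in front of the station's sloping front and off to one side. Origin at its underside. Leave it.
- garlic: Garlic bulb, 53 mm, beside the station, on the side away from the robot. Origin at its underside. Leave it.
Things that resemble listed ones, but are neither listed nor needed, are in the scene too. Several things have the shape of the station; the one meant has the colours described above.

How it is judged:
By the outcome, as a careful person would: the job done as asked, in the order asked, and still so for the second after the job is handed in, with the robot touching nothing.
It also fails if it takes over 64 s, if anything falls off the work surface, if the arm or the gripper's body presses on something with over 40 N, if the wrist force passes 120 N, or if a joint passes its speed limit or range.

## Robot

A 7-joint arm with a two-finger parallel gripper is mounted at the origin on a cart in front of the work surface, level with it; the furniture and walls round the work are solid. World frame = base frame: x ahead of the robot, y to its left, z up, the work surface at z = 0. Lengths are in m, angles in rad, forces in N, time in s.
With the tool pointing down it reaches from about 0.425 to 0.925 m from the base axis. Payload 6.8 kg.
Tool frame: the origin (TCP) lies midway between the tips of the shut fingers; the grasp point (between the pads) lies r.grip_point_offset behind it (r.grip_point_offset is the distance from the TCP to the grasp point, in m); z points along the fingers, y is the line along which they close (so a half turn about z gives the same grasp; the last joint's range is limited). The gripper opens to 85 mm and grips with 20 to 120 N. Pads are 22 mm wide; open, the fingers measure 114 mm over their backs; the gripper's body (76 mm by 85 mm) begins 54 mm behind the grasp point. The pads swing forward as they close: fully open they stand 13 mm farther back than shut.
Start: joints at [1.194, 0.477, 0.022, 1.555, -0.011, 1.109, -0.083], TCP at [0.179, -0.651, 0.231] pointing down, gripper open.
Joint ranges: [-2.96, 2.96], [-0.34, 2.1], [-1.41, 1.46], [0.24, 2.44], [-1.37, 4.51], [0.17, 1.92], [-2.96, 2.96]. Speed limits (rad/s): [2.39, 2.39, 3.14, 3.14, 3.14, 3.14, 3.14].

## Interface

Orientations are given as a rotation vector (axis times angle).
In Python, from bench import r gives the robot as it stands. The module is installed in compiled form; this text tells all that it offers.
- The arm moves only by the shell command python3 -m crank 'ROWS' [FORCE]. ROWS is JSON, a list of rows, each a list of 5 numbers: the shift along the world's x, y, z in units of 200 mm (1.0 is 200 mm), then the turn about the world's z in units of 45 degrees (1.0 is 45 degrees), then the opening, from -1 (shut) to 1 (fully open). In form: [[dx, dy, dz, turn, jaw], ...]. A call has 1 to 8 rows; each row shifts and turns the commanded pose from where the row before left it; what a row does not reach is not made up. A row lasts 1/12 s, in which the tool goes at most 41.7 mm and 7.16 degrees, less where a joint would pass 70% of its speed; a pose out of reach is approached as far as the arm can. A call with a number of a shift or a turn outside -1 to 1 is refused whole. A call with a gripper value outside its range is refused whole. The fingers move at their own pace and stop on an object; FORCE is the grip in N (left out, the last holds). Time passes only in rows, so rows that do not move let the fingers close. It gives the time, the measured TCP pose, the force, the opening and the grip force at its end, in the units of the state.
- r.get_obs(): the state, without advancing time (a new reading comes with each control period).
- r.grab_frame(name): name is "scene" or "top"; returns the picture (480x640x3 uint8, blue, green, red); there is no depth.
- r.camera_model(name): a dict with "fx", "fy", "cx", "cy" (pixels), "R" (3x3) and "t" (3): a world point X has camera coordinates R X + t. Camera axes: x right, y down, z forward; pixel columns grow to the right and rows downward; lengths in m; the calibration is good to about 2 mm. A picture is of the moment at which its call begins. camera_model takes no time and is no camera call.
- r.hand_in(): hands the job in; it is judged then, once.
The state is a dict: "clock": time; "joints": joint angles; "qvel": joint speeds; "tau": joint torques, N m; "tcp_pos": TCP position; "orientation": TCP orientation; "contact_force": force on the tool from outside, world axes, zero at the start; "moment": the same for the moment, N m; "grip_width": finger opening in m; "gripper_force": force on a finger pad.
Only numpy, scipy, OpenCV 4.12 (cv2) and the standard library are available. Lean on these libraries where they do the work, as an engineer would, in place of code of your own. Each camera call takes 0.05 s, during which the arm holds its last target. There are 200 camera calls.

## Working session

There is one attempt and no reset: what is moved stays moved. The work goes in short steps, Python scripts to look and compute and a shell command to move; the robot and the scene stay as the last step left them, time stands still between calls to the robot, and variables do not carry over. Pictures are saved under pics/ and viewed, at most 10 in all, crops included, and the job is handed in when it is done.

```bash
mkdir -p pics; python3 - <<'E'
from bench import r
import cv2,numpy as np
np.set_printoptions(precision=4,suppress=True)
for n in("scene","top"):
    cv2.imwrite(f"pics/{n}0.png",r.grab_frame(n)); m=r.camera_model(n)
    print(n,m["fx"],m["fy"],m["cx"],m["cy"],(-np.array(m["R"]).T@np.array(m["t"])));print(np.array(m["R"]))
print(r.get_obs(),r.grip_point_offset)
E
```

```text
scene 500.477864695097 500.477864695097 318.41615955338943 231.4288311748612 [0.1269 0.2681 0.7584]
[[-0.4596 -0.8881 -0.0015]
 [-0.6559  0.3405 -0.6736]
 [ 0.5988 -0.3086 -0.7391]]
top 620.0577658210598 620.0577658210598 315.0953970312134 237.84949467173413 [ 0.3548 -0.0102  1.4957]
[[ 0.0874 -0.9962  0.0012]
 [-0.9728 -0.0856 -0.2153]
 [ 0.2145  0.0176 -0.9766]]
{'clock': 0.1, 'joints': array([ 1.1939,  0.4778,  0.0223,  1.5564, -0.0115,  1.1093, -0.0831]), 'qvel': array([-0.0007, -0.0006,  0.0017, -0.004 , -0.001 ,  0.0006, -0.0013]), 'tau': array([  0.0039, -59.776 ,   1.613 , -28.1955,   0.0127,   0.0049,
        -0.    ]), 'tcp_pos': array([ 0.1791, -0.6502,  0.2304]), 'orientation': array([-3.1116, -0.4208,  0.0005]), 'contact_force': array([ 0.0228, -0.0843, -0.0658]), 'moment': array([-0.0032,  0.0468,  0.022 ]), 'gripper_force': 0.0, 'grip_width': 0.08565356676645292} 0.0187
```

View pics/scene0.png

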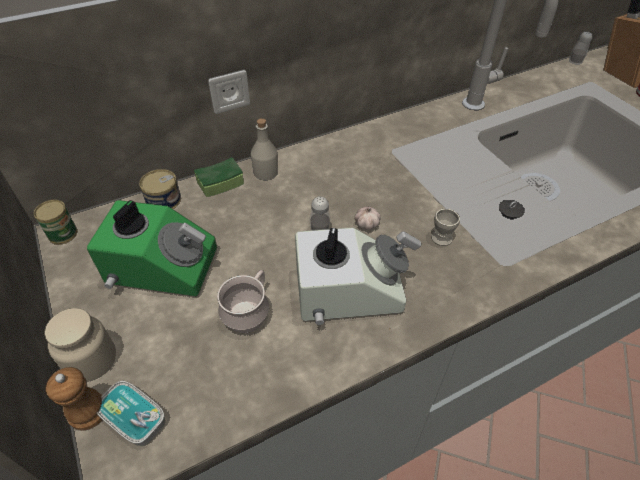

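View pics/top0.png

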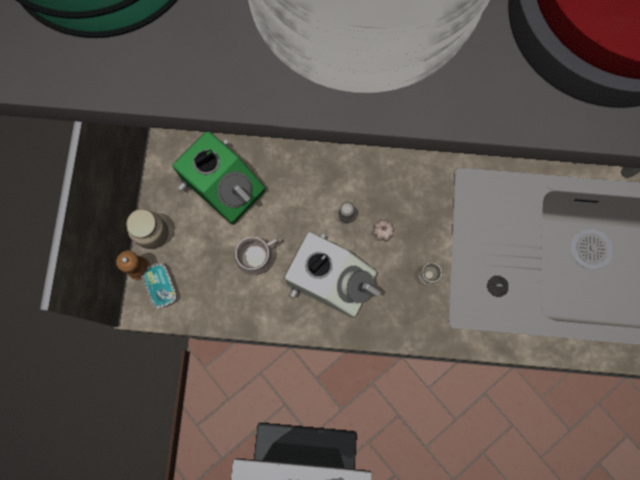

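The scene view shows the white station with knob at about (332,250) and handle at (405,243). The top view shows it at (333,273), with the knob at (319,263) and handle at (370,288). The green station is a decoy. Next I'll enlarge both views.

```bash
python3 - <<'E'
import cv2,numpy as np
a=cv2.imread("pics/scene0.png")[220:330,285:435]; b=cv2.imread("pics/top0.png")[225:325,275:395]
a=cv2.resize(a,(795,583),interpolation=cv2.INTER_CUBIC); b=cv2.resize(b,(720,600),interpolation=cv2.INTER_CUBIC)
cv2.imwrite("pics/a.png",a);cv2.imwrite("pics/b.png",b)
E
```

```text
(no output)
```

View pics/a.png

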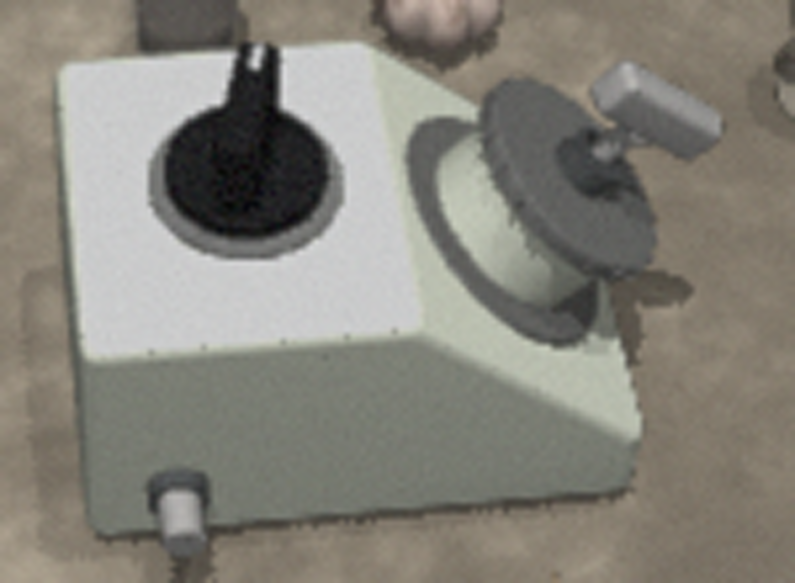

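View pics/b.png

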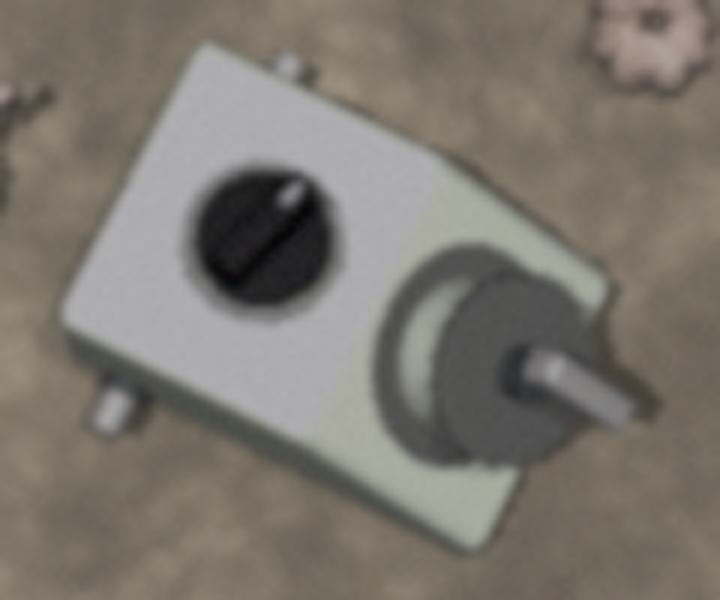

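The crops show clear top-face corners. In the scene crop they are at (60,65), (370,42), (420,335) and (85,360). In the top crop they are at (205,45), (443,160), (305,440) and (62,315). The knob skirt sits at (265,240) in the top crop.

```bash
cat > h.py <<'E'
from bench import r
import cv2,numpy as np
np.set_printoptions(precision=4,suppress=True)
def ray(n,uv):
    m=r.camera_model(n);R=np.array(m["R"]);t=np.array(m["t"]);uv=np.atleast_2d(uv)
    d=np.c_[(uv[:,0]-m["cx"])/m["fx"],(uv[:,1]-m["cy"])/m["fy"],np.ones(len(uv))]@R
    return -R.T@t,d
def onplane(n,uv,z):
    c,d=ray(n,uv); return c+d*((z-c[2])/d[:,2])[:,None]
def tri(u1,u2):
    (c1,d1),(c2,d2)=ray("scene",u1),ray("top",u2); out=[]
    for a,b in zip(d1,d2):
        s=np.linalg.lstsq(np.c_[a,-b],c2-c1,rcond=None)[0]; p,q=c1+a*s[0],c2+b*s[1]; out.append(np.r_[(p+q)/2,np.linalg.norm(p-q)])
    return np.array(out)
E
cat > a.py <<'E'
from h import *
A=(np.array([(60,65),(370,42),(420,335),(85,360)])+.5)/5.3-.5+[285,220]
B=(np.array([(205,45),(443,160),(305,440),(62,315)])+.5)/6-.5+[275,225]
print(tri(A,B))
for n,P in(("scene",A),("top",B)):
    W=onplane(n,P,.110)[:,:2]; print(n,W)
    o=(W[1]+W[2])/2; print(" ridge len",np.linalg.norm(W[1]-W[2]),np.linalg.norm(W[0]-W[3]),"depth",np.linalg.norm(W[0]-W[1]),np.linalg.norm(W[3]-W[2]))
    v=(W[0]-W[1])+(W[3]-W[2]);w=(W[2]-W[1])+(W[3]-W[0]);print(" o",o,"yaw",np.arctan2(v[1],v[0]),np.arctan2(w[1],w[0])-np.pi/2)
    # centre of the white top face -> mean
    print(" mean",W.mean(0))
# knob skirt (black blob) centre, minus bar
for n,box in(("top",(305,250,335,282)),("scene",(300,220,352,275))):
    im=cv2.imread(f"pics/{n}0.png"); x0,y0,x1,y1=box
    m=(im[y0:y1,x0:x1].max(2)<50).astype(np.uint8); c=max(cv2.findContours(m,0,1)[0],key=cv2.contourArea)
    e=cv2.minEnclosingCircle(c); print(n,"black",np.array(e[0])+[x0,y0],e[1],onplane(n,np.array(e[0])+[x0,y0],.1205))
# handle ends: outer bar top-face centre-ish
a=(np.array([(612,92),(715,125)])+.5)/5.3-.5+[285,220]; b=(np.array([(545,362),(622,410)])+.5)/6-.5+[275,225]
print("bar",tri(a,b))
E
python3 a.py
```

```text
[[ 0.6726  0.031   0.1059  0.0009]
 [ 0.6348 -0.0644  0.1064  0.0021]
 [ 0.5252 -0.0202  0.1008  0.0003]
 [ 0.5643  0.0753  0.1007  0.0001]]
scene [[ 0.6695  0.0328]
 [ 0.6312 -0.0633]
 [ 0.5197 -0.0161]
 [ 0.558   0.0779]]
 ridge len 0.12111687397158787 0.12023205926523656 depth 0.10345716421949314 0.10150725565275326
 o [ 0.5755 -0.0397] yaw 1.1880329683888788 1.1779175849307917
 mean [0.5946 0.0078]
top [[ 0.6714  0.0305]
 [ 0.6347 -0.0635]
 [ 0.5239 -0.0203]
 [ 0.5629  0.0747]]
 ridge len 0.1189245715720792 0.11717648704717536 depth 0.10091972176011374 0.10268412402388943
 o [ 0.5793 -0.0419] yaw 1.1900533782527223 1.1911789789425238
 mean [0.5982 0.0054]
top black [318.881 264.373] 10.967337608337402 [[0.5968 0.0008 0.1205]]
scene black [331.    246.125] 18.125099182128906 [[ 0.6043 -0.0017  0.1205]]
bar [[ 0.5568 -0.1058  0.1373  0.0006]
 [ 0.5434 -0.1376  0.1188  0.0026]]
```

```bash
cat > b.py <<'E'
from h import *
o=np.array([.577,-.0413]);yaw=1.188;c,s=np.cos(yaw),np.sin(yaw)
X=np.array([c,s,0]);Y=np.array([-s,c,0]);O=np.r_[o,0]
a=(np.array([(656,110)])+.5)/5.3-.5+[285,220]; b=(np.array([(580,383)])+.5)/6-.5+[275,225]
t=tri(a,b)[0];print("tri",t, (t[:3]-O)@X,(t[:3]-O)@Y)
for n,p in(("scene",a),("top",b)):
    C,d=ray(n,p);d=d[0]
    # intersect line (-72-.643q, 0, 111+.766q) closest to ray
    P0=O-.072*X+np.array([0,0,.111]);N=-.643*X+np.array([0,0,.766])
    S=np.linalg.lstsq(np.c_[d,-N],P0-C,rcond=None)[0];print(n,"d",S[1],"miss",np.linalg.norm(C+d*S[0]-P0-N*S[1]),P0+N*S[1])
print("N",N,"home",P0,"knob",O+.042*X)
ob=r.get_obs();from scipy.spatial.transform import Rotation as Ro
print(Ro.from_rotvec(ob["orientation"]).as_matrix())
yt=Ro.from_rotvec(ob["orientation"]).as_matrix()[:,1];ty=np.degrees(np.arctan2(yt[1],yt[0]))
print("tool y dir",ty,"station y dir",np.degrees(yaw)+90)
E
python3 b.py
```

```text
tri [ 0.5515 -0.1202  0.1266  0.0011] -0.08267966480671965 -0.005822936464979802
scene d 0.020412146258380955 miss 0.00505700440668421 [ 0.5452 -0.1203  0.1266]
top d 0.017707853743972293 miss 0.0064047583866611935 [ 0.5459 -0.1187  0.1246]
N [-0.2402 -0.5965  0.766 ] home [ 0.5501 -0.1081  0.111 ] knob [ 0.5927 -0.0023  0.    ]
[[ 0.9641  0.2656 -0.0006]
 [ 0.2656 -0.9641  0.0016]
 [-0.0001 -0.0017 -1.    ]]
tool y dir -74.59739402944805 station y dir 158.0673860615418
```

```bash
R='[0.116,0.165,0,0.08,1]'; python3 -m crank '[[0.116,0.165,0,0.08,1],[0.116,0.165,0,0.08,1],[0.116,0.165,0,0.08,1],[0.116,0.165,0,0.08,1],[0.116,0.165,0,0.08,1],[0.116,0.165,0,0.08,1],[0.116,0.165,0,0.08,1],[0.116,0.165,0,0.08,1]]' 30; python3 -m crank '[[0.116,0.165,0,0.08,1],[0.116,0.165,0,0.08,1],[0.116,0.165,0,0.08,1],[0.116,0.165,0,0.08,1],[0.116,0.165,0,0.08,1],[0.116,0.165,0,0.08,1],[0.116,0.165,0,0.08,1],[0,0,0,0,1]]'
```

```text
clock: 0.77
tcp_pos: [0.3654, -0.3848, 0.2311]
orientation: [-2.909, -1.186, 0.0]
contact_force: [1.0, -0.3, -0.0]
grip_width: 0.0857
gripper_force: 0.0
clock: 1.43
tcp_pos: [0.5315, -0.1465, 0.2316]
orientation: [-2.568, -1.806, -0.008]
contact_force: [-0.2, 0.1, -0.1]
grip_width: 0.0853
gripper_force: 0.0
```

```bash
cat > s.py <<'E'
from h import *
from scipy.spatial.transform import Rotation as Ro
import sys
ob=r.get_obs();y=Ro.from_rotvec(ob["orientation"]).as_matrix()[:,1]
print("t",ob["clock"],"tcp",ob["tcp_pos"],"ydir",np.degrees(np.arctan2(y[1],y[0]))%180,"F",ob["contact_force"],"w",ob["grip_width"],ob["gripper_force"])
F=np.array(ob["contact_force"]);N=np.array([-.2402,-.5965,.766]);Y=np.array([-.9276,.374,0])
print("F.N",F@N,"F.Y",F@Y,"M",ob["moment"],"q",np.array(ob["joints"]))
E
python3 s.py
```

```text
t 1.4333 tcp [ 0.5315 -0.1465  0.2316] ydir 160.2333475260015 F [-0.1812  0.0872 -0.1233] w 0.0853050231191669 0.0
F.N -0.10297942328232067 F.Y 0.2007337864350371 M [ 0.1114 -0.0573  0.0128] q [ 0.512   0.3059 -0.4296  1.8315  0.1408  1.0321 -0.3171]
```

```bash
python3 -m crank '[[0.05,0.066,-0.05,-0.05,1],[0.05,0.065,-0.1,0,1],[0,0,-0.15,0,1],[0,0,-0.15,0,1],[0,0,-0.12,0,1],[0,0,-0.05,0,1],[0,0,0,0,1],[0,0,0,0,1]]'; python3 s.py; python3 - <<'E'
from h import *
a=cv2.resize(r.grab_frame("scene")[200:310,320:460],(560,440),interpolation=2);b=cv2.resize(r.grab_frame("top")[250:325,330:405],(440,440),interpolation=2)
cv2.imwrite("pics/c.png",cv2.resize(np.hstack([a,b]),(800,352)))
E
```

```text
clock: 2.1
tcp_pos: [0.5474, -0.1297, 0.1076]
orientation: [-2.617, -1.737, 0.0]
contact_force: [1.5, 0.2, 0.2]
grip_width: 0.0856
gripper_force: 0.0
t 2.1 tcp [ 0.5474 -0.1297  0.1076] ydir 157.13785498819954 F [1.4513 0.1551 0.2475] w 0.08555394935851282 0.0
F.N -0.2515822739944547 F.Y -1.288225476674405 M [ 0.0088 -0.0145  0.0063] q [ 0.4258  0.4734 -0.3868  1.9135  0.2418  0.8001 -0.4912]
```

View pics/c.png

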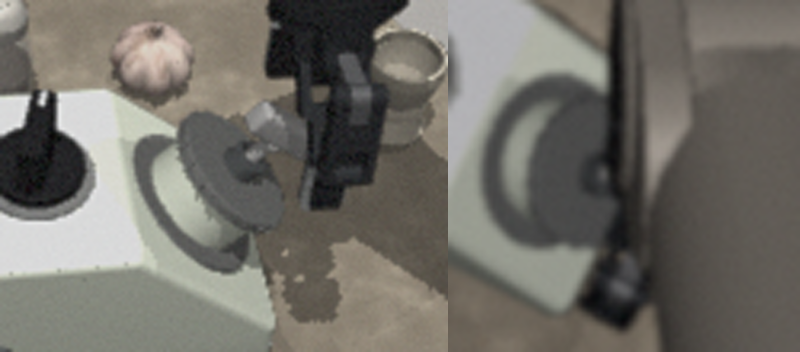

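The fingers straddle the bar, with the near finger at about (330,150) in the scene crop and the bar at (275,125). The TCP is about 10 mm short of target towards -y, so I'll correct that and close gently.

```bash
python3 -m crank '[[0.02,0.048,0,0.02,1],[0,0,0,0,1],[0,0,0,0,0.2],[0,0,0,0,-0.2],[0,0,0,0,-0.4],[0,0,0,0,-0.5]]' 20; python3 s.py
```

```text
clock: 2.7
tcp_pos: [0.5512, -0.1202, 0.1074]
orientation: [2.604, 1.757, -0.0]
contact_force: [-0.9, 0.6, -0.4]
grip_width: 0.0389
gripper_force: 0.0
t 2.7 tcp [ 0.5512 -0.1202  0.1074] ydir 158.03347360939844 F [-0.9003  0.6478 -0.3501] w 0.03890603370856712 0.0
F.N -0.43832836761673266 F.Y 1.0773583169523981 M [ 0.0212 -0.0286 -0.0016] q [ 0.4111  0.4766 -0.3913  1.9099  0.2462  0.8018 -0.4967]
```

```bash
for i in 1; do python3 -m crank '[[0,0,0,0,-0.55],[0,0,0,0,-0.6]]'; python3 s.py; python3 -m crank '[[0,0,0,0,-0.65],[0,0,0,0,-0.7],[0,0,0,0,-0.7]]'; python3 s.py; done
```

```text
clock: 2.87
tcp_pos: [0.5503, -0.1198, 0.1071]
orientation: [-2.603, -1.757, 0.002]
contact_force: [-2.7, 2.5, 2.5]
grip_width: 0.0175
gripper_force: 1.3
t 2.8667 tcp [ 0.5503 -0.1198  0.1071] ydir 158.03813492252772 F [-2.6798  2.5191  2.5277] w 0.017547183032059183 1.3444362580776215
F.N 1.0772329246252208 F.Y 3.42789736322124 M [0.3537 0.5241 0.0314] q [ 0.4111  0.4767 -0.3917  1.9106  0.2456  0.803  -0.4967]
clock: 3.12
tcp_pos: [0.5491, -0.1189, 0.1067]
orientation: [-2.6, -1.757, 0.005]
contact_force: [-6.3, 2.3, 2.3]
grip_width: 0.0138
gripper_force: 20.7
t 3.1167 tcp [ 0.5491 -0.1189  0.1067] ydir 158.10478294176335 F [-6.267   2.3453  2.3343] w 0.013833076718791968 20.664964020252228
F.N 1.8944645325391334 F.Y 6.690458620701055 M [0.5728 1.0525 0.1084] q [ 0.4108  0.4766 -0.3926  1.9121  0.2452  0.8041 -0.4966]
```

```bash
python3 -m crank '[[-0.011,0.004,0,0,-0.9],[0,0,0,0,-0.9],[0.005,0.012,-0.015,0,-0.9],[0.005,0.012,-0.015,0,-0.9],[0.005,0.012,-0.015,0,-0.9],[0,0,0,0,-0.9]]' 60; python3 s.py
```

```text
clock: 3.62
tcp_pos: [0.5519, -0.1115, 0.0975]
orientation: [-2.603, -1.758, 0.001]
contact_force: [-1.4, 1.8, -0.5]
grip_width: 0.0134
gripper_force: 58.6
t 3.6167 tcp [ 0.5519 -0.1115  0.0975] ydir 158.0858531778518 F [-1.4483  1.8396 -0.5263] w 0.013395579244493095 58.606587052345276
F.N -1.152575571623866 F.Y 2.031426979705219 M [0.0061 0.1843 0.0798] q [ 0.3932  0.4894 -0.3886  1.9178  0.255   0.783  -0.5189]
```

```bash
python3 -m crank '[[0.005,0.012,-0.015,0,-0.9],[0.0025,0.006,-0.0075,0,-0.9],[0,0,0,0,-0.9]]'; python3 s.py
```

```text
clock: 3.87
tcp_pos: [0.5533, -0.1081, 0.0932]
orientation: [-2.603, -1.758, 0.001]
contact_force: [-1.5, 0.2, -0.6]
grip_width: 0.0131
gripper_force: 58.6
t 3.8667 tcp [ 0.5533 -0.1081  0.0932] ydir 158.0700002105825 F [-1.5318  0.1504 -0.5963] w 0.013119907729220276 58.593406677246094
F.N -0.17856291755162412 F.Y 1.4771513964468574 M [-0.0643  0.3082  0.0603] q [ 0.3849  0.4965 -0.3865  1.9187  0.2592  0.7757 -0.5288]
```

```bash
python3 -m crank '[[0.0025,0.006,-0.0075,0,-0.9],[0,0,0,0,-0.9]]'; python3 s.py; python3 -m crank '[[0.0025,0.006,-0.0075,0,-0.9],[0,0,0,0,-0.9]]'; python3 s.py;  python3 -m crank '[[0.0025,0.006,-0.0075,0,-0.9],[0,0,0,0,-0.9]]'; python3 s.py
```

```text
clock: 4.03
tcp_pos: [0.5537, -0.1071, 0.0919]
orientation: [-2.603, -1.758, 0.001]
contact_force: [-3.1, -0.2, -2.2]
grip_width: 0.0131
gripper_force: 58.6
t 4.0333 tcp [ 0.5537 -0.1071  0.0919] ydir 158.05206921874048 F [-3.0546 -0.1934 -2.1646] w 0.013119312697278495 58.56346607208252
F.N -0.8089959444273721 F.Y 2.7610879064930836 M [-0.1038  0.5191  0.0794] q [ 0.3823  0.4986 -0.3859  1.919   0.2606  0.7735 -0.5321]
clock: 4.2
tcp_pos: [0.5542, -0.1059, 0.0904]
orientation: [-2.603, -1.758, 0.001]
contact_force: [-2.4, 0.0, -2.6]
grip_width: 0.0134
gripper_force: 58.5
t 4.2 tcp [ 0.5542 -0.1059  0.0904] ydir 158.05308656171306 F [-2.3774  0.0143 -2.6395] w 0.01340695355067306 58.54174554347992
F.N -1.4593601049321228 F.Y 2.2106563862335618 M [-0.156   0.6422  0.0774] q [ 0.3794  0.501  -0.3852  1.9193  0.2621  0.771  -0.5355]
clock: 4.37
tcp_pos: [0.5546, -0.1048, 0.0889]
orientation: [-2.603, -1.758, 0.001]
contact_force: [-4.6, -0.5, -1.8]
grip_width: 0.0135
gripper_force: 58.5
t 4.3667 tcp [ 0.5546 -0.1048  0.0889] ydir 158.05114288261825 F [-4.6116 -0.4991 -1.8378] w 0.013516415377978527 58.53111147880554
F.N -0.002296131952479241 F.Y 4.091017534612369 M [-0.1701  0.7584  0.1395] q [ 0.3765  0.5035 -0.3844  1.9195  0.2636  0.7684 -0.5389]
```

```bash
python3 - <<'E'
from h import *
a=cv2.resize(r.grab_frame("scene")[200:310,320:460],(560,440),interpolation=2);b=cv2.resize(r.grab_frame("top")[250:325,330:405],(440,440),interpolation=2)
cv2.imwrite("pics/d.png",cv2.resize(np.hstack([a,b]),(800,352)))
E
```

```text
(no output)
```

View pics/d.png

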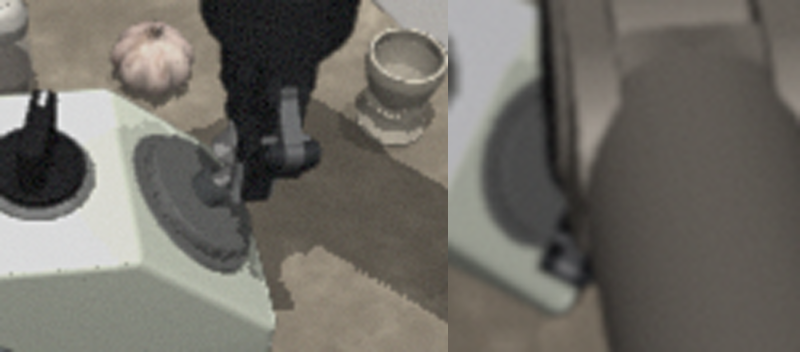

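The flange now covers the hole ring at about (195,200) in the scene crop, so the cartridge is almost home. I'll keep pushing until a stop force shows.

```bash
python3 -m crank '[[-0.006,0.008,-0.0075,0,-0.9],[0,0,0,0,-0.9]]'; python3 s.py; python3 -m crank '[[0.0025,0.006,-0.0075,0,-0.9],[0,0,0,0,-0.9]]'; python3 s.py;  python3 -m crank '[[0.0025,0.006,-0.0075,0,-0.9],[0,0,0,0,-0.9]]'; python3 s.py
```

```text
clock: 4.63
tcp_pos: [0.5548, -0.1042, 0.0883]
orientation: [2.603, 1.756, 0.002]
contact_force: [-1.4, -3.3, -0.1]
grip_width: 0.0132
gripper_force: 58.8
t 4.6333 tcp [ 0.5548 -0.1042  0.0883] ydir 158.00227631759026 F [-1.4095 -3.2686 -0.1081] w 0.013246032438958426 58.809197545051575
F.N 2.205460454223168 F.Y 0.08497578140296946 M [-0.878   0.2858 -0.0139] q [ 0.3743  0.5029 -0.3834  1.9223  0.2656  0.7631 -0.543 ]
clock: 4.8
tcp_pos: [0.5549, -0.1042, 0.0881]
orientation: [2.603, 1.754, -0.002]
contact_force: [-8.2, -6.8, 14.1]
grip_width: 0.0132
gripper_force: 60.9
t 4.8 tcp [ 0.5549 -0.1042  0.0881] ydir 157.94571303185612 F [-8.1595 -6.7868 14.1242] w 0.013179711896398643 60.903464555740356
F.N 16.827328566535392 F.Y 5.030489470065355 M [-1.2346  1.5274  0.0768] q [ 0.3719  0.5035 -0.3818  1.9216  0.2673  0.7644 -0.5461]
clock: 4.97
tcp_pos: [0.555, -0.1043, 0.0878]
orientation: [2.603, 1.752, -0.004]
contact_force: [-13.5, -8.9, 27.7]
grip_width: 0.0135
gripper_force: 63.0
t 4.9667 tcp [ 0.555  -0.1043  0.0878] ydir 157.8855267334383 F [-13.5175  -8.9009  27.7382] w 0.013510897651738596 62.95082151889801
F.N 29.803731190703076 F.Y 9.209930028482887 M [-1.5572  2.7551  0.149 ] q [ 0.3697  0.5039 -0.3803  1.9213  0.2692  0.765  -0.5494]
```

```bash
python3 -m crank '[[-0.005,-0.012,0.015,0,-0.9],[0,0,0,0,-0.9]]'; python3 s.py; python3 -m crank '[[0,0,0,0,-0.4],[0,0,0,0,0.2],[0,0,0,0,0.5],[0,0,0,0,0.5]]'; python3 s.py
```

```text
clock: 5.13
tcp_pos: [0.5547, -0.1044, 0.0887]
orientation: [2.603, 1.755, 0.002]
contact_force: [1.6, -4.5, -4.6]
grip_width: 0.0131
gripper_force: 58.7
t 5.1333 tcp [ 0.5547 -0.1044  0.0887] ydir 157.97089930354954 F [ 1.5813 -4.5129 -4.5758] w 0.013095121976149942 58.65585386753082
F.N -1.1929177170582466 F.Y -3.154601457735926 M [-0.9554  0.0069  0.0332] q [ 0.375   0.5021 -0.3834  1.9225  0.2649  0.7633 -0.5425]
clock: 5.47
tcp_pos: [0.5545, -0.1022, 0.0878]
orientation: [-2.603, -1.759, -0.002]
contact_force: [0.5, 0.0, 0.0]
grip_width: 0.0614
gripper_force: 0.0
t 5.4667 tcp [ 0.5545 -0.1022  0.0878] ydir 158.1010748558387 F [0.4516 0.0142 0.013 ] w 0.06139629123716697 0.0
F.N -0.10695020038109537 F.Y -0.4135721766896052 M [ 0.0005 -0.0046 -0.018 ] q [ 0.3736  0.5037 -0.3853  1.9228  0.2642  0.7634 -0.5428]
```

```bash
python3 -m crank '[[0,0,0.17,0,1],[0,0,0.17,0,1],[0,0,0.17,0.1,1],[0.02,0.05,0,0.14,1],[0.02,0.05,0,0.14,1],[0.02,0.05,0,0.14,1],[0.02,0.05,0,0.14,1],[0.02,0.05,0,0.14,1]]';python3 -m crank '[[0.02,0.05,0,0.14,1],[0.02,0.05,0,0.14,1],[0.02,0.05,0,0.14,1],[0.02,0.05,0,0.14,1],[0.02,0.05,0,0.14,1],[0.0075,0.006,0,0.133,1],[0,0,0,0,1]]';python3 s.py; python3 - <<'E'
from h import *
a=cv2.resize(r.grab_frame("scene")[210:290,285:385],(500,400),interpolation=2);b=cv2.resize(r.grab_frame("top")[225:305,275:355],(400,400),interpolation=2)
cv2.imwrite("pics/e.png",cv2.resize(np.hstack([a,b]),(800,355)))
E
```

```text
clock: 6.13
tcp_pos: [0.5742, -0.0522, 0.1899]
orientation: [1.926, 2.482, 0.001]
contact_force: [-0.3, 0.4, -0.1]
grip_width: 0.0854
gripper_force: 0.0
clock: 6.72
tcp_pos: [0.5958, -0.0004, 0.1897]
orientation: [-1.027, -2.969, -0.002]
contact_force: [0.1, 0.3, -1.1]
grip_width: 0.0856
gripper_force: 0.0
t 6.7167 tcp [ 0.5958 -0.0004  0.1897] ydir 51.8502268268083 F [ 0.1225  0.3377 -1.1371] w 0.08563825313512893 0.0
F.N -1.10184551006253 F.Y 0.012703428199623959 M [-0.0185 -0.0149  0.008 ] q [ 0.4326  0.4835 -0.7119  1.756   0.3591  1.0359  0.4964]
```

View pics/e.png

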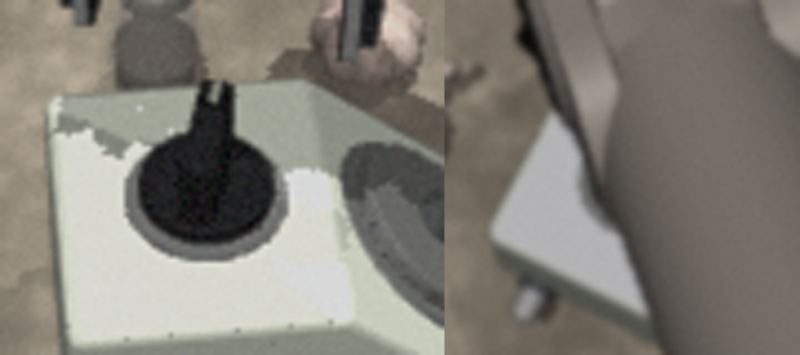

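The cartridge looks flush, the knob is under the hand at about (205,190), and the shaker and garlic are clear below the fingers. Next I'll descend and close gently.

```bash
python3 -m crank '[[0,0,-0.15,0,1],[0,0,-0.12,0,0.3],[0,0,-0.045,0,-0.2],[0,0,0,0,-0.5],[0,0,0,0,-0.6],[0,0,0,0,-0.7],[0,0,0,0,-0.7]]' 20;python3 s.py
```

```text
clock: 7.4
tcp_pos: [0.5983, 0.0006, 0.1291]
orientation: [1.033, 2.961, 0.01]
contact_force: [7.2, 8.0, -2.4]
grip_width: 0.0139
gripper_force: 15.5
t 7.4 tcp [0.5983 0.0006 0.1291] ydir 51.53816305531342 F [ 7.222   8.0078 -2.4145] w 0.013924145512866087 15.48799216747284
F.N -8.360903899508898 F.Y -3.704248330691236 M [ 0.8386 -1.0255 -0.0938] q [ 0.4014  0.5526 -0.6756  1.8056  0.4206  0.9237  0.4416]
```

```bash
python3 -m crank '[[0.008,0.01,0,0,-0.9],[0,0,0,0,-0.9],[0,0,0,0,-0.9]]' 60;python3 s.py; python3 -m crank '[[0,0,0.02,0,-0.9],[0,0,0.02,0,-0.9],[0,0,0.02,0,-0.9],[0,0,0,0,-0.9]]';python3 s.py
```

```text
clock: 7.65
tcp_pos: [0.5984, 0.0006, 0.1288]
orientation: [1.034, 2.963, 0.002]
contact_force: [-0.1, 1.6, 5.5]
grip_width: 0.013
gripper_force: 62.4
t 7.65 tcp [0.5984 0.0006 0.1288] ydir 51.52206983187437 F [-0.0902  1.557   5.4804] w 0.013001047675288353 62.36938834190369
F.N 3.2909384488792424 F.Y 0.6660208773100814 M [ 0.1533  0.0518 -0.0153] q [ 0.3974  0.5546 -0.6737  1.8026  0.4229  0.9293  0.4384]
clock: 7.98
tcp_pos: [0.5983, 0.0006, 0.1403]
orientation: [1.034, 2.964, 0.003]
contact_force: [3.1, 2.4, 1.4]
grip_width: 0.013
gripper_force: 61.7
t 7.9833 tcp [0.5983 0.0006 0.1403] ydir 51.53271451458037 F [3.1418 2.3656 1.3615] w 0.012995386020579215 61.68014109134674
F.N -1.1228627655895178 F.Y -2.0296472204541542 M [ 0.4552 -0.617  -0.0357] q [ 0.404   0.5408 -0.6814  1.7942  0.4102  0.949   0.4489]
```

```bash
python3 -m crank '[[0,0,0.006,0,-0.9],[0,0,0,-0.1,-0.9],[0,0,0,-0.14,-0.9],[0,0,0,-0.14,-0.9],[0,0,0,0,-0.9]]';python3 s.py;
```

```text
clock: 8.4
tcp_pos: [0.5979, 0.0003, 0.1408]
orientation: [1.469, 2.775, 0.002]
contact_force: [3.8, 1.9, 1.7]
grip_width: 0.0128
gripper_force: 61.7
t 8.4 tcp [0.5979 0.0003 0.1408] ydir 34.21603200615604 F [3.8359 1.8654 1.6985] w 0.012798091623162308 61.697067618370056
F.N -0.7330799180045842 F.Y -2.860479555914012 M [ 0.3785 -0.7563 -0.0446] q [ 0.3557  0.522  -0.6123  1.7974  0.3646  0.9348  0.1837]
```

Turning freely with low torque. Continuing.

```bash
python3 -m crank '[[0.003,0,0,-0.14,-0.9],[0.003,0,0,-0.14,-0.9],[0,0,0,-0.14,-0.9],[0,0,0,-0.14,-0.9],[0,0,0,-0.14,-0.9],[0,0,0,-0.14,-0.9],[0,0,0,-0.14,-0.9],[0,0,0,0,-0.9]]';python3 s.py;
```

```text
clock: 9.07
tcp_pos: [0.5965, 0.0001, 0.1396]
orientation: [-2.4, -2.025, 0.005]
contact_force: [-2.4, 0.1, 1.6]
grip_width: 0.0129
gripper_force: 61.8
t 9.0667 tcp [0.5965 0.0001 0.1396] ydir 170.30676089160912 F [-2.4041  0.0854  1.6021] w 0.01292102933971981 61.79691195487976
F.N 1.7537638126282995 F.Y 2.2620295017723673 M [ 0.3189  0.5664 -0.0425] q [ 0.2279  0.4885 -0.4372  1.806   0.2553  0.9064 -0.4929]
```

```bash
python3 -m crank '[[0,0,0,-0.1,-0.9],[0,0,0,-0.1,-0.9],[0,0,0,0,-0.9],[0,0,0,0,-0.9]]';python3 s.py;
```

```text
clock: 9.4
tcp_pos: [0.5963, 0.0001, 0.1394]
orientation: [-2.545, -1.838, 0.005]
contact_force: [-5.7, 1.1, 2.0]
grip_width: 0.0128
gripper_force: 61.8
t 9.4 tcp [0.5963 0.0001 0.1394] ydir 161.68512255448084 F [-5.688   1.0916  1.9889] w 0.012759432863441599 61.82453691959381
F.N 2.2385592046302523 F.Y 5.6844292330908095 M [ 0.4969  1.2377 -0.0743] q [ 0.2027  0.4834 -0.4033  1.808   0.2345  0.9013 -0.6261]
```

```bash
python3 -m crank '[[-0.005,0.002,0.006,-0.05,-0.9],[0,0,0,-0.04,-0.9],[0,0,0,0,-0.9],[0,0,0,0,-0.9]]';python3 s.py;python3 -m crank '[[0,0,0,-0.05,-0.9],[0,0,0,0,-0.9],[0,0,0,0,-0.9]]';python3 s.py
```

```text
clock: 9.73
tcp_pos: [0.5962, 0.0003, 0.1405]
orientation: [-2.611, -1.746, 0.003]
contact_force: [-3.0, 0.0, -1.7]
grip_width: 0.0126
gripper_force: 61.4
t 9.7333 tcp [0.5962 0.0003 0.1405] ydir 157.55486045250757 F [-2.9557  0.0038 -1.6572] w 0.01255828677029889 61.38901233673096
F.N -0.5616979159439133 F.Y 2.7431586462321937 M [0.3158 0.8464 0.2478] q [ 0.191   0.4786 -0.3877  1.8097  0.2244  0.8988 -0.6901]
clock: 9.98
tcp_pos: [0.5962, 0.0003, 0.1406]
orientation: [-2.645, -1.694, 0.003]
contact_force: [-4.7, 1.1, -2.9]
grip_width: 0.013
gripper_force: 62.2
t 9.9833 tcp [0.5962 0.0003 0.1406] ydir 155.29120032830812 F [-4.6602  1.0824 -2.8581] w 0.012967493026879877 62.24785923957825
F.N -1.7155621463047206 F.Y 4.727621982355722 M [0.1149 0.9926 0.9314] q [ 0.184   0.4772 -0.3786  1.8103  0.2194  0.8976 -0.7255]
```

```bash
python3 -m crank '[[-0.003,0.001,0,0.04,-0.9],[0,0,-0.015,0,-0.9],[0,0,-0.015,0,-0.9],[0,0,-0.015,0,-0.9],[0,0,0,0,-0.9]]';python3 s.py;python3 -m crank '[[0,0,-0.015,0,-0.9],[0,0,0,0,-0.9]]';python3 s.py;python3 -m crank '[[0,0,-0.015,0,-0.9],[0,0,0,0,-0.9]]';python3 s.py
```

```text
clock: 10.4
tcp_pos: [0.5961, 0.0003, 0.1317]
orientation: [-2.621, -1.731, 0.002]
contact_force: [-2.3, 0.2, -2.9]
grip_width: 0.0126
gripper_force: 61.4
t 10.4 tcp [0.5961 0.0003 0.1317] ydir 156.88035315258514 F [-2.2761  0.2093 -2.9348] w 0.012568155550765294 61.389724016189575
F.N -1.8262194466184956 F.Y 2.1895741612236908 M [0.097  0.7499 0.5386] q [ 0.1864  0.4884 -0.3821  1.8174  0.2291  0.8803 -0.7057]
clock: 10.57
tcp_pos: [0.5962, 0.0003, 0.1289]
orientation: [-2.622, -1.731, 0.002]
contact_force: [-4.3, -0.9, -2.5]
grip_width: 0.0128
gripper_force: 61.5
t 10.5667 tcp [0.5962 0.0003 0.1289] ydir 156.8572784340613 F [-4.3103 -0.8796 -2.5312] w 0.012819468184041092 61.50066018104553
F.N -0.3789143050433943 F.Y 3.6692888484264263 M [0.0258 0.8817 0.4554] q [ 0.1854  0.4919 -0.381   1.8193  0.2311  0.8751 -0.7078]
clock: 10.73
tcp_pos: [0.5964, 0.0003, 0.1286]
orientation: [2.621, 1.73, -0.002]
contact_force: [-11.8, -1.2, 18.9]
grip_width: 0.0129
gripper_force: 64.4
t 10.7333 tcp [0.5964 0.0003 0.1286] ydir 156.83710401427655 F [-11.8085  -1.2057  18.8533] w 0.012883701663547024 64.4380384683609
F.N 17.997181152383682 F.Y 10.502648164424775 M [-0.1663  2.9893  0.5072] q [ 0.1845  0.4922 -0.3806  1.8194  0.2325  0.8744 -0.7096]
```

```bash
python3 -m crank '[[0,0,0.01,0,-0.9],[0,0,0,0,-0.6],[0,0,0,0,-0.2],[0,0,0,0,0.3],[0,0,0,0,0.6]]';python3 s.py;python3 -m crank '[[0,0,0.15,0,1],[0,0,0.15,0,1],[-0.069,-0.17,0,0.025,1],[-0.069,-0.17,0,0,1],[-0.069,-0.17,0,0,1],[0,0,0,0,1]]';python3 s.py
```

```text
clock: 11.15
tcp_pos: [0.5976, 0.0006, 0.1285]
orientation: [2.622, 1.729, 0.003]
contact_force: [0.3, -0.1, 0.7]
grip_width: 0.053
gripper_force: 0.0
t 11.15 tcp [0.5976 0.0006 0.1285] ydir 156.80370183539662 F [ 0.3174 -0.1495  0.7068] w 0.0529619821194762 0.0
F.N 0.5543369641616033 F.Y -0.3502999662229418 M [-0.0708  0.0272 -0.0499] q [ 0.1849  0.4929 -0.3806  1.8184  0.2316  0.872  -0.7091]
clock: 11.65
tcp_pos: [0.5526, -0.1106, 0.188]
orientation: [2.612, 1.74, -0.006]
contact_force: [-0.4, -2.5, -0.6]
grip_width: 0.0853
gripper_force: 0.0
t 11.65 tcp [ 0.5526 -0.1106  0.188 ] ydir 157.35013527878797 F [-0.4054 -2.4706 -0.637 ] w 0.08527637816396405 0.0
F.N 1.0831262529401444 F.Y -0.547905915131291 M [-0.0735  0.0592 -0.0069] q [ 0.3839  0.3683 -0.3745  1.8492  0.168   0.9557 -0.4606]
```

```bash
python3 -m crank '[[0.0115,0.032,-0.14,0.013,1],[0,0,-0.14,0,1],[0,0,-0.14,0,0.5],[0,0,-0.078,0,0],[0,0,0,0,-0.3],[0,0,0,0,-0.45]]' 20;python3 s.py;  python3 - <<'E'
from h import *
a=cv2.resize(r.grab_frame("scene")[210:310,285:425],(560,400),interpolation=2);b=cv2.resize(r.grab_frame("top")[225:305,275:355],(400,400),interpolation=2)
cv2.imwrite("pics/f.png",cv2.resize(np.hstack([a,b]),(800,333)))
E
```

```text
clock: 12.15
tcp_pos: [0.5574, -0.0948, 0.0882]
orientation: [-2.595, -1.769, 0.001]
contact_force: [0.3, 0.3, -0.2]
grip_width: 0.0388
gripper_force: 0.0
t 12.15 tcp [ 0.5574 -0.0948  0.0882] ydir 158.5410828484745 F [ 0.2718  0.2689 -0.2244] w 0.03880700635956963 0.0
F.N -0.3975681908784574 F.Y -0.1515240941740406 M [-0.0408  0.0515 -0.0376] q [ 0.3339  0.5014 -0.3527  1.919   0.2419  0.7633 -0.5294]
```

View pics/f.png

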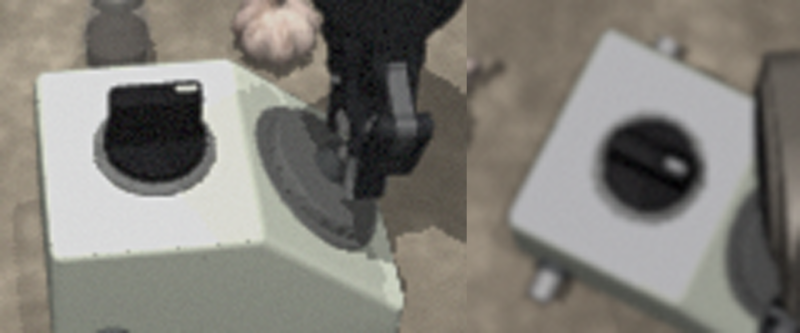

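The knob is down, with its bar along the station and the white mark at (675,163) towards the cartridge. The TCP overshot by about 9 mm, so I'll shift back and close softly.

```bash
python3 -m crank '[[-0.0125,-0.047,0.002,-0.01,-0.45],[0,0,0,0,-0.45],[0,0,0,0,-0.6],[0,0,0,0,-0.7],[0,0,0,0,-0.75]]' 20;python3 s.py
```

```text
clock: 12.67
tcp_pos: [0.5545, -0.1052, 0.0899]
orientation: [2.603, 1.758, -0.002]
contact_force: [-4.4, -1.2, 6.4]
grip_width: 0.0142
gripper_force: 19.7
t 12.6667 tcp [ 0.5545 -0.1052  0.0899] ydir 158.06273217909057 F [-4.3909 -1.236   6.3952] w 0.014183121629301436 19.69650685787201
F.N 6.690734366412336 F.Y 3.6107027236189273 M [-0.3116  0.8036  0.1138] q [ 0.35    0.4967 -0.3497  1.9214  0.2399  0.7642 -0.5181]
```

```bash
python3 -m crank '[[-0.004,0.001,0,0,-0.9],[0,0,0,0,-0.9],[0,0,0,0,-0.9]]' 60;python3 s.py; python3 -m crank '[[-0.0025,-0.006,0.0075,0,-0.9],[0,0,0,0,-0.9],[0,0,0,0,-0.9]]';python3 s.py;python3 -m crank '[[-0.0025,-0.006,0.0075,0,-0.9],[0,0,0,0,-0.9],[0,0,0,0,-0.9]]';python3 s.py
```

```text
clock: 12.92
tcp_pos: [0.5544, -0.1052, 0.09]
orientation: [2.602, 1.757, -0.0]
contact_force: [-2.5, -2.1, 6.7]
grip_width: 0.0133
gripper_force: 60.7
t 12.9167 tcp [ 0.5544 -0.1052  0.09  ] ydir 158.05841383389145 F [-2.5408 -2.1339  6.656 ] w 0.013256942865701168 60.65201461315155
F.N 6.9816772879371065 F.Y 1.5587243149776464 M [-0.4391  0.4465  0.0941] q [ 0.35    0.4958 -0.3496  1.9227  0.2401  0.7624 -0.5184]
clock: 13.17
tcp_pos: [0.5542, -0.1056, 0.0907]
orientation: [2.603, 1.758, 0.002]
contact_force: [2.2, -1.1, -1.5]
grip_width: 0.0135
gripper_force: 59.4
t 13.1667 tcp [ 0.5542 -0.1056  0.0907] ydir 158.08627721706281 F [ 2.1745 -1.1483 -1.4717] w 0.013542582242879892 59.38822388648987
F.N -0.9647076276497353 F.Y -2.4465531982661313 M [-0.4046 -0.5217  0.0164] q [ 0.3525  0.4947 -0.3508  1.9227  0.2384  0.763  -0.5152]
clock: 13.42
tcp_pos: [0.5537, -0.1066, 0.092]
orientation: [2.603, 1.759, 0.002]
contact_force: [3.4, -1.2, -3.9]
grip_width: 0.0134
gripper_force: 59.2
t 13.4167 tcp [ 0.5537 -0.1066  0.092 ] ydir 158.09523354748688 F [ 3.3964 -1.1685 -3.8806] w 0.013368183961500477 59.211761355400085
F.N -3.0913634582478577 F.Y -3.5874649531845035 M [-0.3551 -0.843  -0.0513] q [ 0.3552  0.4925 -0.3515  1.9224  0.2369  0.7656 -0.5119]
```

```bash
for i in 1; do python3 -m crank '[[-0.0005,-0.007,0.0075,0,-0.9],[0,0,0,0,-0.9],[0,0,0,0,-0.9]]';python3 s.py;python3 -m crank '[[-0.0025,-0.006,0.0075,0,-0.9],[0,0,0,0,-0.9],[0,0,0,0,-0.9]]';python3 s.py;python3 -m crank '[[-0.0025,-0.006,0.0075,0,-0.9],[0,0,0,0,-0.9],[0,0,0,0,-0.9]]';python3 s.py; done
```

```text
clock: 13.67
tcp_pos: [0.5533, -0.1077, 0.0935]
orientation: [-2.603, -1.759, -0.001]
contact_force: [3.0, -0.6, -4.5]
grip_width: 0.0131
gripper_force: 59.0
t 13.6667 tcp [ 0.5533 -0.1077  0.0935] ydir 158.1084579590446 F [ 2.9664 -0.5916 -4.4705] w 0.013095905628499526 59.04458463191986
F.N -3.784081467218141 F.Y -2.972893714927178 M [-0.1686 -0.8904 -0.0014] q [ 0.358   0.4905 -0.3523  1.9216  0.2353  0.769  -0.5082]
clock: 13.92
tcp_pos: [0.5528, -0.109, 0.0951]
orientation: [2.603, 1.759, 0.001]
contact_force: [4.1, 1.0, -5.6]
grip_width: 0.013
gripper_force: 59.2
t 13.9167 tcp [ 0.5528 -0.109   0.0951] ydir 158.10123846069507 F [ 4.0664  1.0043 -5.5621] w 0.013023160244890902 59.18644309043884
F.N -5.836353762005802 F.Y -3.3963546972439422 M [-0.0822 -1.0244  0.0691] q [ 0.3609  0.4877 -0.3528  1.9212  0.234   0.7718 -0.5049]
clock: 14.17
tcp_pos: [0.5523, -0.1101, 0.0966]
orientation: [2.603, 1.759, 0.001]
contact_force: [3.5, 0.5, -5.8]
grip_width: 0.0128
gripper_force: 59.1
t 14.1667 tcp [ 0.5523 -0.1101  0.0966] ydir 158.10476583723593 F [ 3.5095  0.5085 -5.793 ] w 0.01283212805952671 59.11742806434631
F.N -5.583761655893015 F.Y -3.065266613550643 M [-0.0235 -1.1009  0.0093] q [ 0.3636  0.4853 -0.3534  1.9209  0.2326  0.7743 -0.5017]
```

```bash
for i in 1; do python3 -m crank '[[-0.0015,-0.0065,0.0075,0,-0.9],[0,0,0,0,-0.9],[0,0,0,0,-0.9]]';python3 s.py;python3 -m crank '[[-0.002,-0.006,0.0075,0,-0.9],[0,0,0,0,-0.9],[0,0,0,0,-0.9]]';python3 s.py;  done;  python3 - <<'E'
from h import *
a=cv2.resize(r.grab_frame("scene")[225:290,340:420],(800,600),interpolation=2)
cv2.imwrite("pics/g.png",cv2.resize(a,(738,600)))
E
```

```text
clock: 14.42
tcp_pos: [0.5519, -0.1111, 0.0979]
orientation: [-2.602, -1.759, -0.001]
contact_force: [5.5, 1.8, -5.3]
grip_width: 0.0134
gripper_force: 58.9
t 14.4167 tcp [ 0.5519 -0.1111  0.0979] ydir 158.11984514155623 F [ 5.4904  1.8164 -5.2508] w 0.013357575222533672 58.86678636074066
F.N -6.424375980315778 F.Y -4.413587646293427 M [ 0.1596 -1.1146 -0.037 ] q [ 0.3663  0.4834 -0.3542  1.9204  0.2312  0.7769 -0.4982]
clock: 14.67
tcp_pos: [0.5515, -0.1121, 0.0992]
orientation: [-2.602, -1.759, -0.001]
contact_force: [5.4, 1.7, -7.9]
grip_width: 0.013
gripper_force: 58.7
t 14.6667 tcp [ 0.5515 -0.1121  0.0992] ydir 158.12897564975128 F [ 5.4165  1.686  -7.8968] w 0.012994180840104723 58.66202116012573
F.N -8.355660096015644 F.Y -4.393758628290834 M [ 0.1837 -1.2904 -0.007 ] q [ 0.3689  0.4813 -0.3549  1.92    0.2297  0.7793 -0.495 ]
```

View pics/g.png

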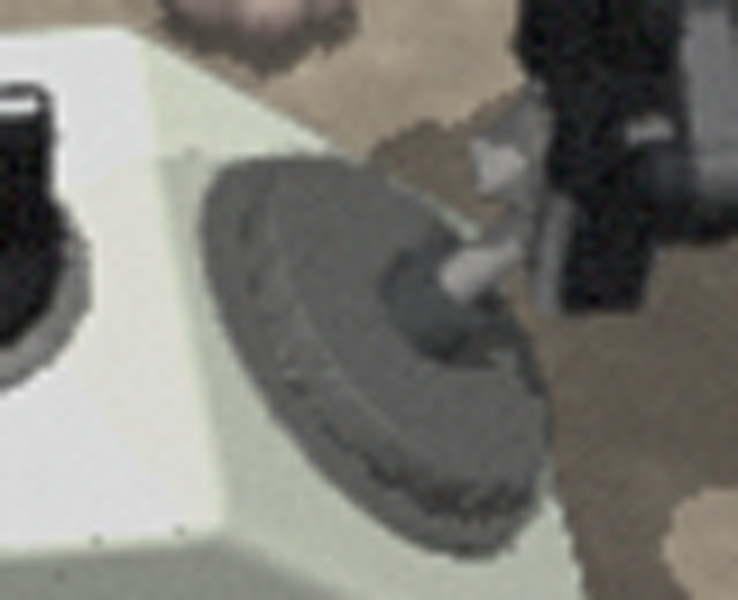

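The flange is still flush and the stem is visible at (470,270) with no band at the rim yet, which agrees with about 8 N. I'll pull about 3.6 mm more.

```bash
python3 -m crank '[[-0.0005,-0.0065,0.0075,0,-0.9],[0,0,0,0,-0.9],[0,0,0,0,-0.9]]';python3 s.py;python3 -m crank '[[-0.002,-0.006,0.0075,0,-0.9],[0,0,0,0,-0.9],[0,0,0,0,-0.9]]';python3 s.py; python3 - <<'E'
from h import *
a=cv2.resize(r.grab_frame("scene")[225:290,340:420],(800,600),interpolation=2)
cv2.imwrite("pics/i.png",cv2.resize(a,(738,600)))
E
```

```text
clock: 14.97
tcp_pos: [0.5511, -0.113, 0.1005]
orientation: [-2.601, -1.759, -0.001]
contact_force: [4.7, 3.4, -9.3]
grip_width: 0.0129
gripper_force: 58.6
t 14.9667 tcp [ 0.5511 -0.113   0.1005] ydir 158.14325176999813 F [ 4.6912  3.4299 -9.2983] w 0.01293683725386644 58.55366885662079
F.N -10.295313693959777 F.Y -3.068794092660088 M [ 0.2814 -1.3054 -0.0744] q [ 0.3715  0.4797 -0.3557  1.9191  0.2281  0.7823 -0.4916]
clock: 15.22
tcp_pos: [0.5507, -0.114, 0.1018]
orientation: [-2.601, -1.759, -0.001]
contact_force: [6.0, 3.0, -10.0]
grip_width: 0.013
gripper_force: 58.5
t 15.2167 tcp [ 0.5507 -0.114   0.1018] ydir 158.15570361701364 F [  6.0417   3.029  -10.031 ] w 0.013022097005864642 58.49008619785309
F.N -10.941789704878374 F.Y -4.4714310335224265 M [ 0.3721 -1.3686 -0.0325] q [ 0.3742  0.4776 -0.3563  1.9187  0.2267  0.7848 -0.4882]
```

View pics/i.png

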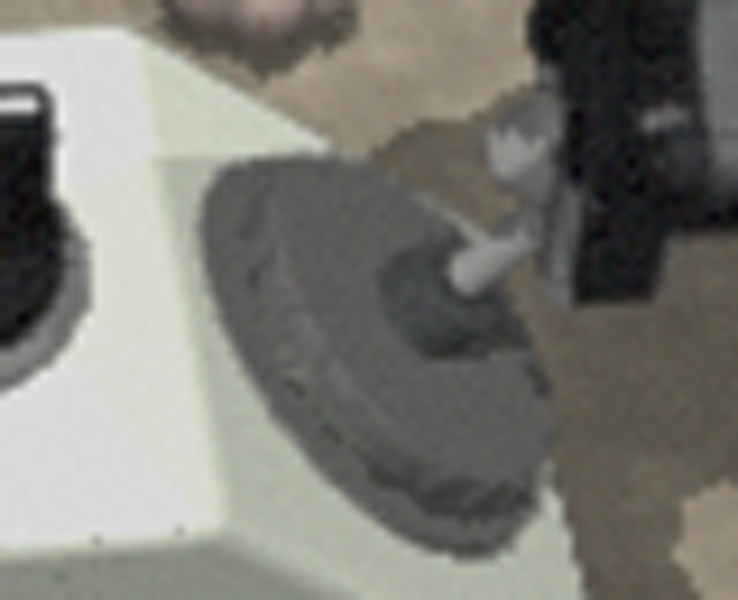

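The light part of the stem now starts away from the cap, at about (455,285), so the dark band is emerging. That fits about 11 N. I'll pull a touch more and hold.

```bash
python3 -m crank '[[-0.001,-0.0035,0.004,0,-0.9],[0,0,0,0,-0.9],[0,0,0,0,-0.9]]';python3 s.py; python3 -m crank '[[0,0,0,0,-0.9],[0,0,0,0,-0.9],[0,0,0,0,-0.9],[0,0,0,0,-0.9],[0,0,0,0,-0.9],[0,0,0,0,-0.9],[0,0,0,0,-0.9]]';python3 s.py;python3 -m crank '[[0,0,0,0,-0.9],[0,0,0,0,-0.9],[0,0,0,0,-0.9],[0,0,0,0,-0.9],[0,0,0,0,-0.9],[0,0,0,0,-0.9]]';python3 s.py
```

```text
clock: 15.52
tcp_pos: [0.5505, -0.1146, 0.1025]
orientation: [-2.601, -1.76, -0.001]
contact_force: [7.0, 4.9, -11.3]
grip_width: 0.0132
gripper_force: 58.5
t 15.5167 tcp [ 0.5505 -0.1146  0.1025] ydir 158.16451442530828 F [  6.9921   4.8589 -11.3037] w 0.013215291658422865 58.45668911933899
F.N -13.236496043746335 F.Y -4.668630645236121 M [ 0.358  -1.4184 -0.1026] q [ 0.3756  0.4766 -0.3567  1.9184  0.2259  0.7861 -0.4864]
clock: 16.1
tcp_pos: [0.5505, -0.1145, 0.1024]
orientation: [-2.6, -1.76, -0.001]
contact_force: [6.1, 4.6, -11.4]
grip_width: 0.0131
gripper_force: 58.5
t 16.1 tcp [ 0.5505 -0.1145  0.1024] ydir 158.1673523317299 F [  6.1319   4.599  -11.3778] w 0.013096225553433611 58.45514953136444
F.N -12.931574270196458 F.Y -3.967929434420661 M [ 0.3836 -1.452   0.0093] q [ 0.3756  0.4766 -0.3567  1.9184  0.226   0.7861 -0.4864]
clock: 16.6
tcp_pos: [0.5505, -0.1145, 0.1024]
orientation: [-2.6, -1.76, -0.001]
contact_force: [5.4, 3.6, -11.4]
grip_width: 0.0131
gripper_force: 58.5
t 16.6 tcp [ 0.5505 -0.1145  0.1024] ydir 158.1691829298333 F [  5.411    3.5781 -11.3897] w 0.013109675502174956 58.456159830093384
F.N -12.158624946610828 F.Y -3.681025537882083 M [ 0.3811 -1.4432 -0.0545] q [ 0.3756  0.4767 -0.3567  1.9184  0.226   0.7861 -0.4864]
```

```bash
python3 -m crank '[[0.0025,0.006,-0.0075,0,-0.9],[0.0025,0.006,-0.0075,0,-0.9],[0.0025,0.006,-0.0075,0,-0.9],[0.0025,0.006,-0.0075,0,-0.9],[0.0025,0.006,-0.0075,0,-0.9],[0.0025,0.006,-0.0075,0,-0.9],[0,0,0,0,-0.9]]';python3 s.py;python3 -m crank '[[0.0015,0.006,-0.0075,0,-0.9],[0.001,0.006,-0.0075,0,-0.9],[0,0,0,0,-0.9]]';python3 s.py;python3 -m crank '[[0.0015,0.006,-0.0075,0,-0.9],[0,0,0,0,-0.9]]';python3 s.py
```

```text
clock: 17.18
tcp_pos: [0.5531, -0.1084, 0.0942]
orientation: [-2.602, -1.759, 0.001]
contact_force: [0.3, 2.4, -0.0]
grip_width: 0.0134
gripper_force: 60.1
t 17.1833 tcp [ 0.5531 -0.1084  0.0942] ydir 158.12166186878343 F [ 0.284   2.4368 -0.0388] w 0.013423150829611713 60.1216185092926
F.N -1.5514823906335509 F.Y 0.6479328448100231 M [ 0.5303 -0.135   0.0683] q [ 0.3591  0.4902 -0.3524  1.9199  0.2348  0.7726 -0.5063]
clock: 17.43
tcp_pos: [0.554, -0.1063, 0.0914]
orientation: [-2.603, -1.759, 0.001]
contact_force: [-0.9, 2.3, 1.0]
grip_width: 0.0131
gripper_force: 60.4
t 17.4333 tcp [ 0.554  -0.1063  0.0914] ydir 158.09847549248678 F [-0.9174  2.2936  1.0241] w 0.013087972500370252 60.441527366638184
F.N -0.36336749867929496 F.Y 1.7087535004587484 M [0.5699 0.0478 0.0595] q [ 0.3539  0.4943 -0.351   1.9212  0.2376  0.7665 -0.513 ]
clock: 17.6
tcp_pos: [0.5544, -0.1053, 0.09]
orientation: [2.603, 1.759, -0.0]
contact_force: [-1.5, 2.4, 2.8]
grip_width: 0.0133
gripper_force: 60.7
t 17.6 tcp [ 0.5544 -0.1053  0.09  ] ydir 158.09111948427852 F [-1.4673  2.4319  2.8475] w 0.01327176092843756 60.72860240936279
F.N 1.0829702143859894 F.Y 2.270595526243237 M [0.4133 0.1751 0.0942] q [ 0.3513  0.4964 -0.3504  1.9217  0.239   0.7637 -0.5162]
```

```bash
python3 -m crank '[[0.002,0.006,-0.0075,0,-0.9],[0,0,0,0,-0.9]]';python3 s.py;python3 -m crank '[[0.001,0.003,-0.004,0,-0.9],[0,0,0,0,-0.9]]';python3 s.py
```

```text
clock: 17.77
tcp_pos: [0.5546, -0.1053, 0.0898]
orientation: [2.603, 1.757, -0.003]
contact_force: [-7.0, 0.8, 16.9]
grip_width: 0.0129
gripper_force: 62.7
t 17.7667 tcp [ 0.5546 -0.1053  0.0898] ydir 158.0325568994421 F [-6.9748  0.8054 16.878 ] w 0.012937613857331895 62.72469162940979
F.N 14.123469433238773 F.Y 6.771065187944499 M [0.2035 1.3964 0.1403] q [ 0.3491  0.4968 -0.3489  1.9213  0.2408  0.7644 -0.5194]
clock: 17.93
tcp_pos: [0.5546, -0.1054, 0.0897]
orientation: [2.603, 1.756, -0.004]
contact_force: [-10.5, -2.3, 23.2]
grip_width: 0.013
gripper_force: 63.8
t 17.9333 tcp [ 0.5546 -0.1054  0.0897] ydir 158.0029090217465 F [-10.4937  -2.2639  23.1507] w 0.012981402199485107 63.82228374481201
F.N 21.604397392402205 F.Y 8.887223202469391 M [0.0205 1.9657 0.1031] q [ 0.348   0.497  -0.3482  1.9213  0.2416  0.7643 -0.5209]
```

```bash
python3 -m crank '[[-0.0035,-0.008,0.01,0,-0.9],[0,0,0,0,-0.9],[0,0,0,0,-0.5],[0,0,0,0,0],[0,0,0,0,0.5],[0,0,0,0,0.8],[0,0,0,0,0.8]]';python3 s.py; python3 -m crank '[[0,0,0.1,0,1],[0,0,0.15,0,1],[0,0,0.15,0,1],[0,0,0.15,0,1],[-0.05,-0.15,0.1,0,1],[-0.05,-0.15,0,0,1],[-0.05,-0.15,0,0,1],[-0.05,-0.15,0,0,1]]'; python3 -m crank '[[-0.05,-0.15,0,0,1],[-0.05,-0.15,0,0,1],[0,0,0,0,1],[0,0,0,0,1]]';python3 - <<'E'
from h import *
n=r.grab_frame("scene").astype(int);cv2.imwrite("pics/z.png",n);o=cv2.imread("pics/scene0.png").astype(int)
for k,(x,y,w,h) in dict(jug=(215,265,55,65),shaker=(308,193,24,20),garlic=(353,203,30,28),egg=(430,206,32,40),back=(296,265,60,55)).items():
    print(k,np.abs(n-o)[y:y+h,x:x+w].mean())
# bar centroid drift: light bar, old centroid vs new
t=r.grab_frame("top");cv2.imwrite("pics/zt.png",t)
E
```

```text
clock: 18.52
tcp_pos: [0.5543, -0.1053, 0.0892]
orientation: [-2.603, -1.759, 0.001]
contact_force: [-0.4, -0.3, -0.5]
grip_width: 0.0688
gripper_force: 0.0
t 18.5167 tcp [ 0.5543 -0.1053  0.0892] ydir 158.08381121621886 F [-0.3936 -0.2656 -0.4922] w 0.06882374312861522 0.0
F.N -0.12400180509513192 F.Y 0.26578089325309884 M [0.0146 0.0445 0.0242] q [ 0.3511  0.4975 -0.35    1.9222  0.2394  0.7625 -0.5166]
clock: 19.18
tcp_pos: [0.514, -0.2265, 0.2201]
orientation: [2.602, 1.759, 0.001]
contact_force: [0.4, -0.2, 0.4]
grip_width: 0.0855
gripper_force: 0.0
clock: 19.52
tcp_pos: [0.4932, -0.2874, 0.2192]
orientation: [-2.607, -1.753, 0.001]
contact_force: [-0.3, 1.1, -0.1]
grip_width: 0.0854
gripper_force: 0.0
jug 2.7625174825174823
shaker 3.68125
garlic 2.7984126984126982
egg 2.7953125
back 2.9886868686868686[ WARN:0@1.201] global loadsave.cpp:1063 imwrite_ Unsupported depth image for selected encoder is fallbacked to CV_8U.
```

```bash
python3 -c "
from bench import r
print(r.hand_in())"
```

```text
the job is handed in; nothing more can be done
None
```

I pushed the cartridge home, locked it and handed the job in at about 19.6 s; the lock held a pull of about 12–13 N for just over a second, the handle was eased back in and released, and the jug, shaker, egg cup and garlic did not move.

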